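# Load the top specimen plate onto the inspection pedestal

## Task

Push the thin top plate along its grey storage block until its front end clearly sticks out over the block's front edge, then pinch it there by its two long edges. Lay it flat and centred on the square-topped pedestal (not the round one), setting it down rather than dropping it, and leave the thick plate in the block where it is.

Things in the scene. Friction and masses are not known exactly. Their poses are not given: they have to be found in the camera images.
- plate_center (a point): Centre (half-way up) of the thin top plate: plain aluminium, 150 long (x) x 56 wide (y) x 3 thick, 70 g. It lies on the thick plate in the storage block, x along the block's x, underside 50 above the bench; its front end (+x) starts 0 to 11 inside the block's front edge. In the block its long edges cannot be pinched; by the end sticking out, gripped firmly (60 N), it stays level.
- block: Fixed grey block, 220 (x) x 80 (y); origin: centre of underside. +x is its open front, away from the robot, front edge at x=110. Side walls 64 apart, 55 high, guide the plate. Finger channel 50 wide, floor 20 above the bench, runs from the open rear end to x=15: closed fingertips fit in it behind the plate and push it. The plate tips off if its centre passes x=100; nothing stands in front of the block.
- lower: Thick steel plate, 80 (x) x 56 (y) x 6 (z); origin: centre of its underside. It sits loose in a recess 4 deep at the block's front, under the thin plate, its top 50 above the bench; the recess holds it while the thin plate slides over it.
- square_top (a point): Centre of the top face of the square pedestal: white head 50 x 50 x 10, top 70 above the bench, on a steel stem 26 across and a round foot 84 across and 10 high, fixed. z is up. The plate is wider than the head, so fingers beside the plate clear it. A like pedestal with a round head 54 across is a bystander.
Not all that is in view belongs to the job. What is shaped like the block but brown or purple is not meant.

How it is judged:
On the way, in this order (a step that is already met when the one before it is completed fails the run):
1. the top plate sticks out at least 20 mm beyond the block's front edge while still lying flat in the block (x of plate_center in the frame of block between 0.055 and 0.102 m and height (world z) of plate_center below 0.055 m and angle between plate_center's own z axis and vertical below 0.08 rad), for 0.1 s.
2. the plate is brought, still held in the fingers, to within 12 mm above its resting height over the square pedestal (horizontal distance between plate_center and square_top below 0.03 m and z of plate_center in the frame of square_top below 0.0135 m and contact force between the fingers and plate above 0.5 N), for 0.05 s.
At the end, for the whole second after the job is handed in: The thin plate lies at rest and flat (within 5 degrees) on the square pedestal, its centre within 18 mm of the centre of the pedestal's top, in any direction; the thick plate is within 15 mm of where it started (horizontal distance between plate_center and square_top below 0.018 m and z of plate_center in the frame of square_top between -0.002 and 0.006 m and angle between plate_center's own z axis and vertical below 0.09 rad and linear speed of plate below 0.02 m/s and distance of lower from where it was at the start of the episode below 0.015 m); the robot touches nothing.
It also fails if it takes over 54 s, if anything falls off the work surface, if the arm or the gripper's body presses on something with over 40 N, if the wrist force passes 120 N, or if a joint passes its speed limit or range.

## Robot

A 7-joint arm with a two-finger parallel gripper is mounted at the origin on the work surface. World frame = base frame: x ahead of the robot, y to its left, z up, the work surface at z = 0. Lengths are in m, angles in rad, forces in N, time in s.
With the tool pointing down it reaches from about 0.4 to 0.875 m from the base axis. Payload 4.4 kg.
Tool frame: the origin (TCP) lies on the mounting face of the last link; the fingertips stand 173 mm ahead of it and the grasp point (between the pads) lies 155 mm ahead of it; x points along the fingers, z is the direction in which the jaws open and shut, and the axes are right-handed (so a half turn about x gives the same grasp; the last joint's range is limited). The gripper opens to 85 mm and grips with 20 to 120 N. Pads are 22 mm wide; open, the fingers measure 114 mm over their backs; the gripper's body (76 mm by 85 mm) begins 54 mm behind the grasp point. The pads swing forward as they close: fully open they stand 13 mm farther back than shut.
Start: joints at [-1.403, 0.628, 0.038, 1.517, -0.027, 0.996, -0.02], TCP at [0.151, 0.632, 0.405] pointing down, gripper open.
Joint ranges: [-3.06, 3.06], [-0.37, 2.12], [-1.25, 1.32], [0.18, 2.47], [-1.1, 4.24], [0.23, 1.98], [-2.94, 2.94]. Speed limits (rad/s): [2.57, 2.57, 3.14, 3.14, 3.14, 3.14, 3.14].

## Interface

Orientations are given as a 3x3 rotation matrix whose columns are the frame's x, y, z axes.
In Python, from workcell import arm gives the robot as it stands.
- The arm moves only by the tool send_rows, never from a script. Its argument "commands" is a list of rows, each a list of 7 numbers: the turn, a rotation vector about the tool's x, y, z in degrees, then the shift along the tool's x, y, z in m, then the finger opening in m, from 0 to 0.0854. A call has exactly 5 rows; each row shifts and turns the commanded pose from where the row before left it, along the tool's axes as they then stand; what a row does not reach is not made up. A row lasts 1/12 s, in which the tool goes at most 41.7 mm and 7.16 degrees, less where a joint would pass 70% of its speed; a pose out of reach is approached as far as the arm can. A call is refused whole if a number of a shift passes 0.0417 or a number of a turn 7.16, either way. A call with a gripper value outside its range is refused whole. The fingers move at their own pace and stop on an object; "grip_force" is the grip in N (left out, the last holds). Time passes only in rows, so rows that do not move let the fingers close, or fill a call up. It gives the time, the measured TCP pose, the force and the opening at its end, in the units of the state.
- arm.get_state(): the state, without advancing time (a new reading comes with each control period).
- arm.get_image(name): name is "side" or "top"; returns the picture (384x512x3 uint8, red, green, blue); there is no depth.
- arm.camera_model(name): a dict with "intrinsics" (3x3 intrinsics, pixels), "position" and "attitude" of the camera in the world. Camera axes: x right, y up, looking along -z (the intrinsics and any distortion apply to the point x, -y, -z); pixel columns grow to the right and rows downward; lengths in m; the calibration is good to about 2 mm. A picture is of the moment at which its call begins. camera_model takes no time and is no camera call.
- arm.hand_in(): hands the job in, once; it reports no verdict.
The state is a dict: "clock": time; "qpos": joint angles; "qvel": joint speeds; "joint_efforts": joint torques, N m; "ee_pos": TCP position; "tool_rot": TCP orientation; "ft_force": force on the tool from outside, world axes, zero at the start; "ft_torque": the same for the moment, N m; "finger_gap": finger opening in m.
Only numpy, scipy, OpenCV 4.12 (cv2) and the standard library are available. Lean on these libraries where they do the work, as an engineer would, in place of code of your own. Each camera call takes 0.05 s, during which the arm holds its last target.

## Working session

There is one attempt and no reset: what is moved stays moved. The work goes in short steps, Python scripts to look and compute and a tool call to move; the robot and the scene stay as the last step left them, time stands still between calls to the robot, and variables do not carry over. Pictures are saved under pics/ and viewed, and the job is handed in when it is done.

Besides the shell and the picture viewer there is one more tool, called after "Call:" as name(argument=value, ...) on one line, values as JSON. send_rows: Moves the arm, as the interface text tells. Its arguments: {"type":"object","properties":{"commands":{"type":"array","items":{"type":"array","items":{"type":"number"}}},"grip_force":{"type":"number"}},"required":["commands"]}

```bash
mkdir -p pics; ls; python3 - <<'E'
from workcell import arm
import cv2,numpy as np
np.set_printoptions(precision=4,suppress=True)
for n in("side","top"):
    im=arm.get_image(n); cv2.imwrite(f"pics/{n}0.png",im[:,:,::-1]); print(n,arm.camera_model(n))
print(arm.get_state())
E
```

```text
pics
side {'intrinsics': array([[377.3589,   0.    , 253.8085],
       [  0.    , 377.3589, 194.8759],
       [  0.    ,   0.    ,   1.    ]]), 'position': array([ 0.101 , -0.7917,  0.7011]), 'attitude': array([[ 0.9459,  0.1794, -0.2702],
       [-0.3241,  0.4886, -0.8101],
       [-0.0133,  0.8539,  0.5203]])}
top {'intrinsics': array([[479.7166,   0.    , 248.9777],
       [  0.    , 479.7166, 200.0413],
       [  0.    ,   0.    ,   1.    ]]), 'position': array([0.2174, 0.2202, 1.6364]), 'attitude': array([[-0.0238,  0.9923, -0.1217],
       [-0.9997, -0.0223,  0.0136],
       [ 0.0108,  0.1219,  0.9925]])}
{'clock': 0.1, 'qpos': array([-1.4028,  0.6293,  0.0385,  1.5183, -0.027 ,  0.9963, -0.02  ]), 'qvel': array([ 0.0017, -0.0003, -0.0008, -0.0024,  0.0008,  0.0009,  0.0002]), 'joint_efforts': array([  0.0034, -56.4538,   1.231 , -19.3974,   0.0114,   0.0054,
         0.    ]), 'ee_pos': array([0.1505, 0.6321, 0.4039]), 'tool_rot': array([[-0.0004, -0.9728,  0.2317],
       [-0.0017,  0.2317,  0.9728],
       [-1.    , -0.    , -0.0017]]), 'ft_force': array([ 0.2777,  0.4515, -0.4394]), 'ft_torque': array([0.0371, 0.0389, 0.0233]), 'finger_gap': 0.08544131696822167}
```

View pics/top0.png

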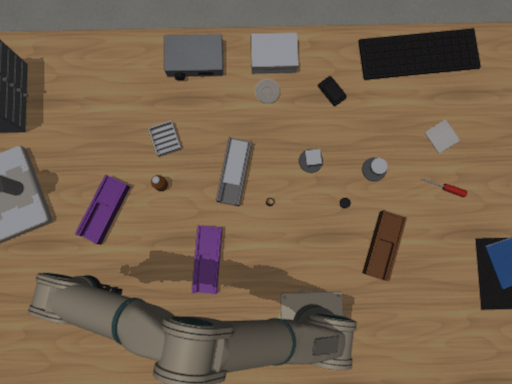

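View pics/side0.png

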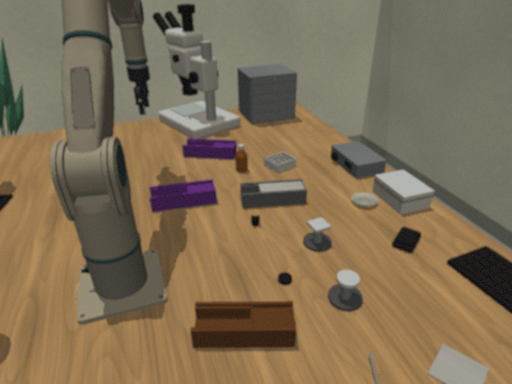

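The top view shows the grey block at about (235,171), with the light plate toward its front (up in the image). The decoys are purple at (103,210) and (208,260), and brown at (384,245). Pedestal candidates are (313,157), which looks square, and (378,167), which looks round. I'll crop to confirm.

```bash
cat > h.py <<'E'
import cv2,numpy as np
from workcell import arm
np.set_printoptions(precision=4,suppress=True)
def ray(n,uv):
    c=arm.camera_model(n);K=c["intrinsics"]
    d=np.linalg.inv(K)@np.array([uv[0],uv[1],1.]); return c["position"],c["attitude"]@np.array([d[0],-d[1],-d[2]])
def onz(n,uv,z):
    p,d=ray(n,uv); return p+d*(z-p[2])/d[2]
def proj(n,P):
    c=arm.camera_model(n); q=c["attitude"].T@(np.asarray(P)-c["position"]); v=c["intrinsics"]@np.array([q[0],-q[1],-q[2]]); return v[:2]/v[2]
E
python3 - <<'E'
import cv2
t=cv2.imread("pics/top0.png");s=cv2.imread("pics/side0.png")
a=cv2.resize(t[125:215,205:400],None,fx=4,fy=4,interpolation=cv2.INTER_CUBIC)
cv2.imwrite("pics/ct.png",a)
b=cv2.resize(s[170:310,230:370],None,fx=4,fy=4,interpolation=cv2.INTER_CUBIC)
cv2.imwrite("pics/cs.png",b)
E
```

```text
(no output)
```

View pics/ct.png

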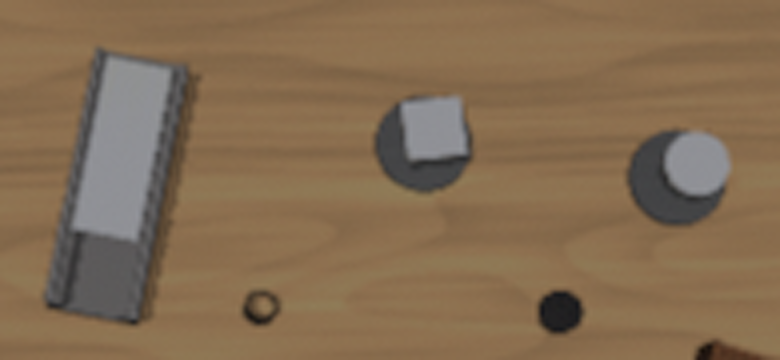

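View pics/cs.png

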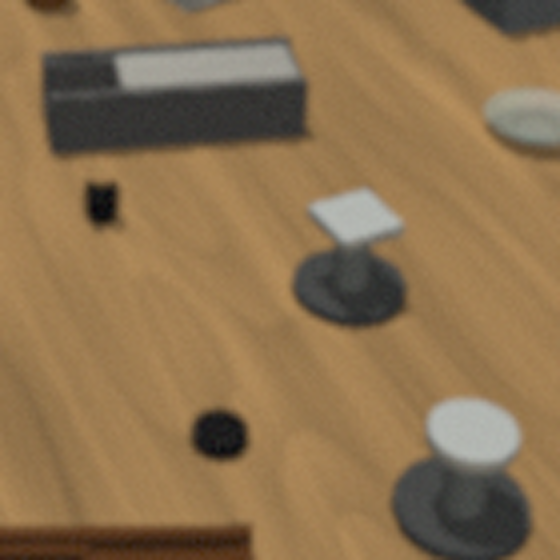

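The grey block has the bright plate in it, at crop (120,145). The square head is at crop (435,128) and the bystander is the round head at crop (697,163); the side view agrees. Next I'll measure by contours.

```bash
cat > m.py <<'E'
from h import *
def sub(im,x0,y0,x1,y1,thr,f=8):
    c=cv2.resize(im[y0:y1,x0:x1],None,fx=f,fy=f,interpolation=cv2.INTER_CUBIC).astype(int)
    m=((c.min(2)>thr)&(c.max(2)-c.min(2)<30)).astype(np.uint8)
    k=max(cv2.findContours(m,cv2.RETR_EXTERNAL,cv2.CHAIN_APPROX_NONE)[0],key=cv2.contourArea)
    r=cv2.minAreaRect(k); M=cv2.moments(k)
    fix=lambda p:(np.asarray(p)+.5)/f-.5+[x0,y0]
    ap=cv2.approxPolyDP(k,0.03*cv2.arcLength(k,True),True)[:,0]
    return fix(cv2.boxPoints(r)),fix([M['m10']/M['m00'],M['m01']/M['m00']]),fix(ap)
E
python3 - <<'E'
from m import *
t=cv2.imread("pics/top0.png");s=cv2.imread("pics/side0.png")
print("plate px vals",t[160,236],t[190,230],t[157,314],t[166,305], "side",s[188,275],s[225,318],s[190,250])
for n,im,box,z,th in(("top",t,(215,130,260,212),.053,110),("top",t,(300,145,325,170),.07,125),("side",s,(235,172,312,212),.053,120),("side",s,(300,212,340,235),.07,150)):
    b,c,ap=sub(im,*box,th)
    P=np.array([onz(n,p,z) for p in ap])
    print(n,"c",c,onz(n,c,z)); print(ap);print(P[:,:2],np.linalg.norm(P-np.roll(P,-1,0),axis=1), P.mean(0))
# block outline in top
g=cv2.resize(t[125:215,210:262],None,fx=8,fy=8,interpolation=cv2.INTER_CUBIC).astype(int)
m=((g.max(2)-g.min(2)<28)).astype(np.uint8)
k=max(cv2.findContours(m,0,1)[0],key=cv2.contourArea)
r=cv2.boxPoints(cv2.minAreaRect(k)); r=(r+.5)/8-.5+[210,125]
P=np.array([onz("top",p,.055) for p in r]);print(r,P[:,:2],np.linalg.norm(P-np.roll(P,-1,0),axis=1),P.mean(0))
E
```

```text
plate px vals [148 144 143] [90 90 92] [150 145 144] [71 69 69] side [152 161 163] [178 182 179] [46 52 51]
top c [235.0793 161.7921] [0.5419 0.2421 0.053 ]
[[232.0625 138.6875]
 [222.5625 180.9375]
 [238.3125 184.9375]
 [247.1875 142.0625]]
[[0.6215 0.2506]
 [0.4778 0.2852]
 [0.4631 0.2329]
 [0.6088 0.1998]] [0.1478 0.0543 0.1494 0.0524] [0.5428 0.2421 0.053 ]
top c [313.0522 156.5084] [ 0.5507 -0.0182  0.07  ]
[[318.8125 149.0625]
 [305.4375 150.6875]
 [307.3125 163.8125]
 [320.4375 162.5625]]
[[ 0.5756 -0.0385]
 [ 0.5711  0.0064]
 [ 0.5264  0.0019]
 [ 0.5297 -0.042 ]] [0.0452 0.0449 0.044  0.0461] [ 0.5507 -0.018   0.07  ]
side c [280.8155 186.1346] [0.5432 0.24   0.053 ]
[[303.6875 187.8125]
 [299.6875 180.9375]
 [258.6875 184.5625]
 [262.1875 191.4375]]
[[0.6115 0.2027]
 [0.619  0.2508]
 [0.4757 0.2764]
 [0.4712 0.2287]] [0.0487 0.1456 0.0479 0.1428] [0.5443 0.2397 0.053 ]
side c [318.457  223.4846] [ 0.5509 -0.0206  0.07  ]
[[329.0625 225.4375]
 [320.9375 217.3125]
 [307.8125 221.3125]
 [316.1875 229.6875]]
[[ 0.5747 -0.0392]
 [ 0.5719  0.0045]
 [ 0.5272 -0.0006]
 [ 0.5314 -0.0449]] [0.0438 0.045  0.0445 0.0436] [ 0.5513 -0.0201  0.07  ]
[[214.9613 201.2531]
 [228.0917 136.2495]
 [252.4339 141.1665]
 [239.3035 206.1701]] [[0.4098 0.3115]
 [0.6297 0.2638]
 [0.611  0.1821]
 [0.3915 0.2311]] [0.225  0.0838 0.2249 0.0824] [0.5105 0.2471 0.055 ]
```

Both views agree: the square top is at about (0.551,-0.019), and the plate centre is at about (0.543,0.241) with a yaw of about -12.6°. The plate front is about 2 mm inside the block front, as stated. The tool is already nearly aligned, with tool y ≈ -block x and tool z ≈ block y. I'll close the fingers and move above the channel behind the plate.

Call:
send_rows(commands=[[-0.8, 0, 0, 0, -0.024, -0.0195, 0], [0, 0, 0, 0, -0.024, -0.0195, 0], [0, 0, 0, 0, -0.024, -0.0195, 0], [0, 0, 0, 0, -0.024, -0.0195, 0], [0, 0, 0, 0, -0.024, -0.0195, 0]], grip_force=60)

```text
clock: 0.52
ee_pos: [0.2467, 0.5094, 0.4043]
tool_rot: [[-0.0, -0.976, 0.218], [-0.001, 0.218, 0.976], [-1.0, 0.0, -0.001]]
ft_force: [0.5, 0.4, -0.3]
finger_gap: 0.0255
```

Call:
send_rows(commands=[[0, 0, 0, 0, -0.024, -0.0195, 0], [0, 0, 0, 0, -0.024, -0.0195, 0], [0, 0, 0, 0, -0.024, -0.0195, 0], [0, 0, 0, 0, -0.024, -0.0195, 0], [0, 0, 0, 0, -0.024, -0.0195, 0]])

```text
clock: 0.93
ee_pos: [0.3425, 0.388, 0.4045]
tool_rot: [[-0.0, -0.976, 0.218], [-0.001, 0.218, 0.976], [-1.0, 0.0, -0.001]]
ft_force: [1.4, 0.2, 1.4]
finger_gap: -0.0001
```

Call:
send_rows(commands=[[0, 0, 0, 0.02, -0.024, -0.0195, 0], [0, 0, 0, 0.02, -0.024, -0.0195, 0], [0, 0, 0, 0.02, -0.024, -0.0195, 0], [0, 0, 0, 0.02, -0.024, -0.0195, 0], [0, 0, 0, 0.02, -0.024, -0.0195, 0]])

```text
clock: 1.35
ee_pos: [0.4383, 0.2668, 0.3037]
tool_rot: [[-0.0, -0.976, 0.218], [-0.0, 0.218, 0.976], [-1.0, 0.0, -0.0]]
ft_force: [0.5, 1.3, 0.1]
finger_gap: 0.0003
```

Call:
send_rows(commands=[[0, 0, 0, 0.008, 0.002, -0.0006, 0], [0, 0, 0, 0.008, 0.002, -0.0006, 0], [0, 0, 0, 0.008, 0.002, -0.0006, 0], [0, 0, 0, 0.004, 0.002, -0.0006, 0], [0, 0, 0, 0, 0.002, -0.0006, 0]])

```text
clock: 1.77
ee_pos: [0.4261, 0.2685, 0.2761]
tool_rot: [[-0.001, -0.977, 0.215], [-0.0, 0.215, 0.977], [-1.0, 0.001, -0.0]]
ft_force: [-0.5, 0.5, -1.0]
finger_gap: -0.0001
```

```bash
cat > look.py <<'E'
import sys
from h import *
n,tag,x0,y0,x1,y1,f=sys.argv[1],sys.argv[2],*map(int,sys.argv[3:8])
im=arm.get_image(n)[:,:,::-1]; cv2.imwrite(f"pics/{tag}_full.png",im)
cv2.imwrite(f"pics/{tag}.png",cv2.resize(im[y0:y1,x0:x1],None,fx=f,fy=f,interpolation=cv2.INTER_CUBIC))
s=arm.get_state();print(s["ee_pos"],s["ft_force"],s["clock"])
E
python3 look.py side s1 200 120 330 220 6;python3 look.py top t1 190 120 290 220 6
```

```text
[0.4259 0.2685 0.2766] [-1.3164 -0.1419  0.6832] 1.8167
[0.4264 0.2684 0.277 ] [-0.8679  0.0653  0.073 ] 1.8667
```

View pics/s1.png

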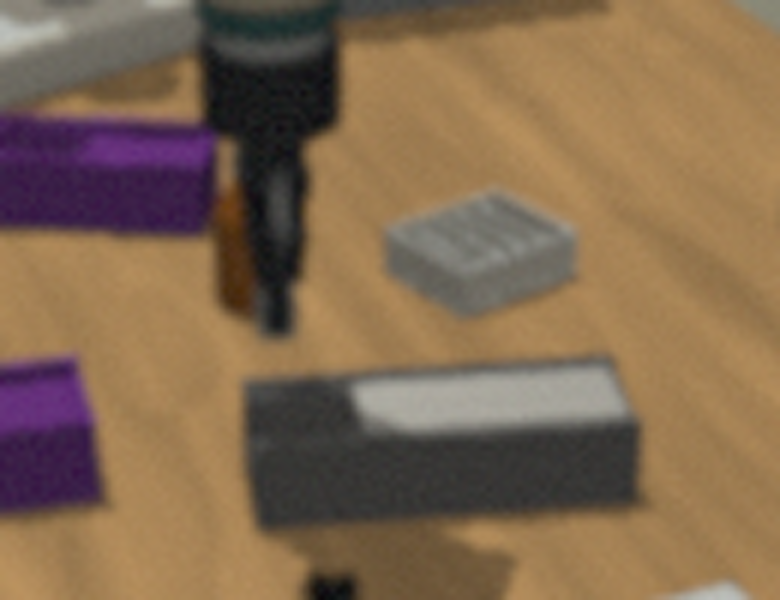

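View pics/t1.png

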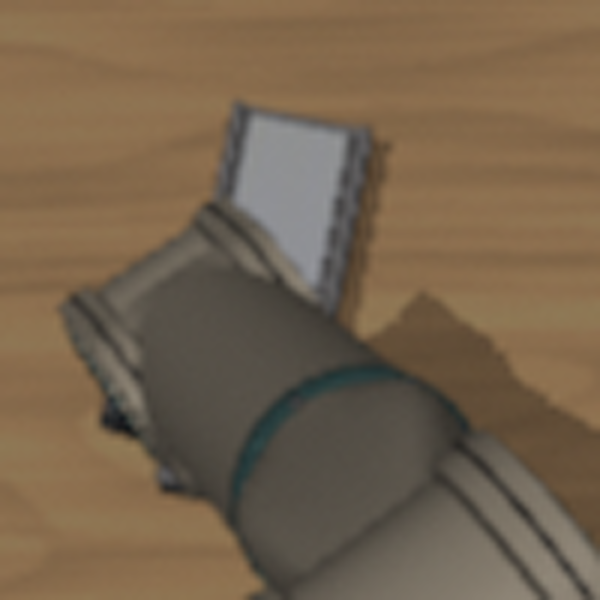

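The side view shows the tip at crop (277,335), which is pixel (246,176), above the channel. I'll check the tip length against the projection.

```bash
python3 - <<'E'
from h import *
p=np.array([.426,.2685,.277])
for l in(.16,.173,.186): print(l,proj("side",p-[0,0,l]))
E
```

```text
0.16 [245.2404 171.4923]
0.173 [245.3382 174.9495]
0.186 [245.435  178.3697]
```

The tip length is about 175 mm, so 173 mm when shut is right. I'll descend into the channel to a tip height of about 40 mm.

Call:
send_rows(commands=[[0, 0, 0, 0.013, 0, -0.0005, 0], [0, 0, 0, 0.013, 0, -0.0005, 0], [0, 0, 0, 0.013, 0, -0.0005, 0], [0, 0, 0, 0.013, 0, -0.0005, 0], [0, 0, 0, 0.012, 0, 0, 0]])

```text
clock: 2.28
ee_pos: [0.4269, 0.2661, 0.2128]
tool_rot: [[0.001, -0.976, 0.217], [0.001, 0.217, 0.976], [-1.0, -0.001, 0.001]]
ft_force: [0.0, -0.6, 0.3]
finger_gap: 0.0001
```

Call:
send_rows(commands=[[0, 0, 0, 0, -0.004, 0, 0], [0, 0, 0, 0, -0.004, 0, 0], [0, 0, 0, 0, -0.004, 0, 0], [0, 0, 0, 0, -0.004, 0, 0], [0, 0, 0, 0, -0.004, 0, 0]])

```text
clock: 2.7
ee_pos: [0.4473, 0.2611, 0.2136]
tool_rot: [[0.002, -0.976, 0.218], [0.001, 0.218, 0.976], [-1.0, -0.001, 0.001]]
ft_force: [-0.4, 0.3, -0.3]
finger_gap: -0.0001
```

```bash
python3 look.py side s2 200 120 330 220 6; python3 -c "
from h import *
print(arm.get_state()['tool_rot'])"
```

```text
[0.4481 0.2608 0.2135] [0.8498 0.0621 0.3844] 2.75
[[ 0.0027 -0.9757  0.2192]
 [ 0.001   0.2192  0.9757]
 [-1.     -0.0024  0.0015]]
```

View pics/s2.png

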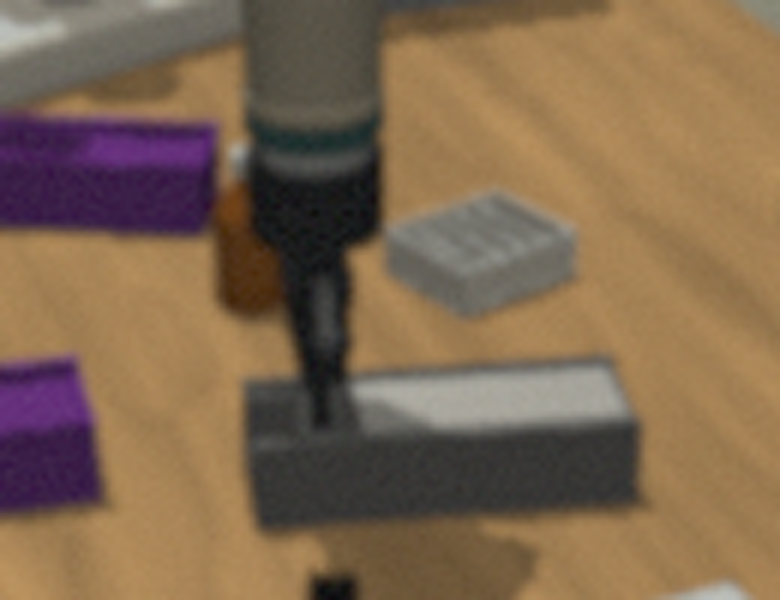

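The fingertips are in the channel at crop (320,420), just behind the plate's rear at (350,390). I'll push slowly.

Call:
send_rows(commands=[[0, 0, 0, 0, -0.004, 0, 0], [0, 0, 0, 0, -0.004, 0, 0], [0, 0, 0, 0, -0.004, 0, 0], [0, 0, 0, 0, -0.004, 0, 0], [0, 0, 0, 0, -0.004, 0, 0]])

```text
clock: 3.17
ee_pos: [0.4662, 0.2566, 0.2126]
tool_rot: [[-0.0, -0.976, 0.218], [-0.0, 0.218, 0.976], [-1.0, 0.0, -0.0]]
ft_force: [-0.6, 0.4, 0.6]
finger_gap: -0.0004
```

Call:
send_rows(commands=[[0, 0, 0, 0, -0.004, 0, 0], [0, 0, 0, 0, -0.004, 0, 0], [0, 0, 0, 0, -0.004, 0, 0], [0, 0, 0, 0, -0.004, 0, 0], [0, 0, 0, 0, -0.003, 0, 0]])

```text
clock: 3.58
ee_pos: [0.485, 0.2524, 0.2127]
tool_rot: [[0.0, -0.976, 0.218], [0.0, 0.218, 0.976], [-1.0, -0.0, 0.0]]
ft_force: [-1.0, -0.2, 0.3]
finger_gap: -0.0002
```

```bash
python3 look.py side s3 200 120 330 220 6; python3 look.py top t3 190 100 290 200 6
```

```text
[0.4855 0.2522 0.2128] [0.4434 0.5797 0.9685] 3.6333
[0.4852 0.2523 0.2127] [ 0.165  -0.4975 -0.4135] 3.6833
```

View pics/s3.png

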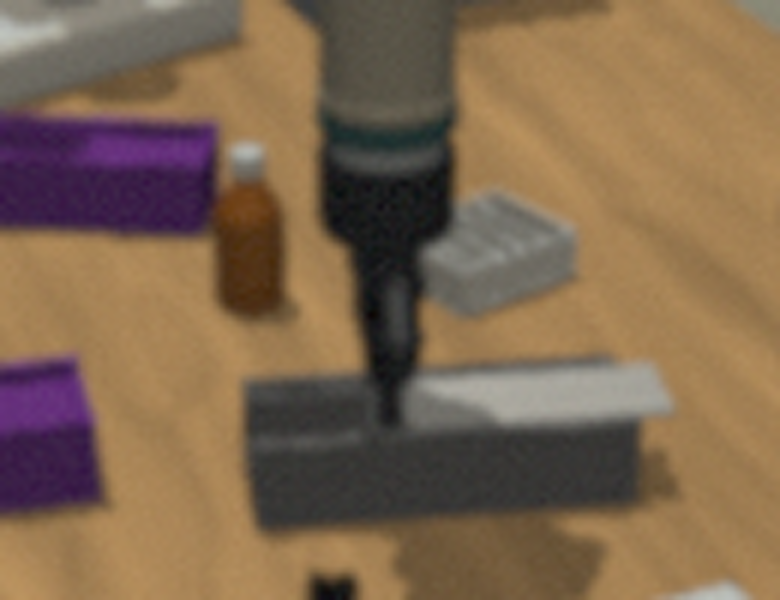

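View pics/t3.png

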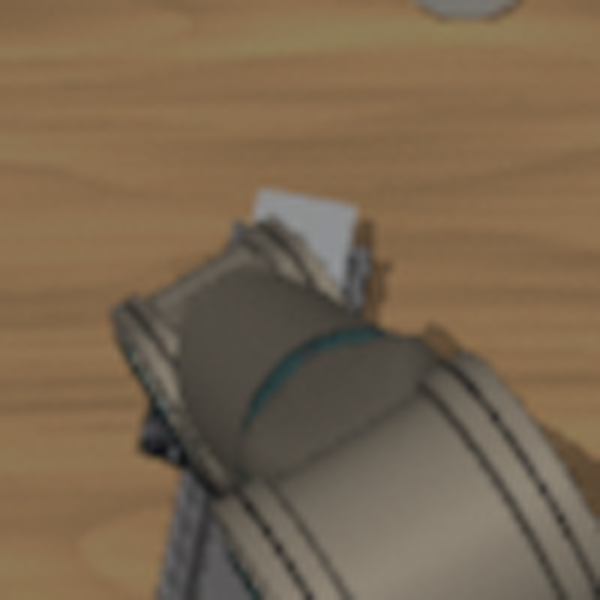

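The plate now sticks out. In the top view its front corners are at crop (259,189) and (358,207). I'll measure the overhang.

```bash
cat > blk.py <<'E'
from h import *
B=np.array([.5105,.2477]);a=np.radians(-12.6);ex=np.array([np.cos(a),np.sin(a)]);ey=np.array([-ex[1],ex[0]])
def tb(p): d=np.asarray(p)[:2]-B; return np.array([d@ex,d@ey])
E
python3 - <<'E'
from blk import *
for u in((259,189),(358,207)):
    p=onz("top",(190+(u[0]+.5)/6-.5,100+(u[1]+.5)/6-.5),.053);print(p,tb(p))
for u in((655,362),(672,411)):
    p=onz("side",(200+(u[0]+.5)/6-.5,120+(u[1]+.5)/6-.5),.053);print(p,tb(p))
print(tb(arm.get_state()["ee_pos"]))
E
```

```text
[0.6478 0.2478 0.053 ] [0.134  0.0301]
[0.6362 0.1922 0.053 ] [ 0.1348 -0.0267]
[0.6519 0.2465 0.053 ] [0.1382 0.0297]
[0.6358 0.1918 0.053 ] [ 0.1345 -0.0272]
[-0.0257 -0.0011]
```

The front is at block x≈134.5, so the overhang is about 25 mm. I'll push about 21 mm further.

Call:
send_rows(commands=[[0, 0, 0, 0, -0.004, 0, 0], [0, 0, 0, 0, -0.004, 0, 0], [0, 0, 0, 0, -0.004, 0, 0], [0, 0, 0, 0, -0.0035, 0, 0], [0, 0, 0, 0, -0.003, 0, 0]])

```text
clock: 4.1
ee_pos: [0.5031, 0.2483, 0.2127]
tool_rot: [[0.0, -0.976, 0.218], [-0.0, 0.218, 0.976], [-1.0, -0.0, 0.0]]
ft_force: [-0.1, 0.3, -0.2]
finger_gap: -0.0001
```

Call:
send_rows(commands=[[0, 0, 0, 0, -0.002, 0, 0], [0, 0, 0, 0, 0, 0, 0], [0, 0, 0, 0, 0.004, 0, 0], [0, 0, 0, 0, 0.008, 0, 0], [0, 0, 0, 0, 0.008, 0, 0]])

```text
clock: 4.52
ee_pos: [0.4841, 0.2525, 0.2127]
tool_rot: [[-0.0, -0.976, 0.218], [0.0, 0.218, 0.976], [-1.0, 0.0, -0.0]]
ft_force: [-0.0, -0.8, -0.5]
finger_gap: -0.0004
```

Call:
send_rows(commands=[[0, 0, 0, -0.015, 0.004, 0, 0], [0, 0, 0, -0.025, 0, 0, 0], [0, 0, 0, -0.03, 0, 0, 0], [0, 0, 0, -0.03, 0, 0, 0], [0, 0, 0, -0.02, 0, 0, 0]])

```text
clock: 4.93
ee_pos: [0.4802, 0.2539, 0.3351]
tool_rot: [[0.001, -0.976, 0.217], [0.001, 0.217, 0.976], [-1.0, -0.001, 0.002]]
ft_force: [0.5, -0.9, -0.2]
finger_gap: -0.0002
```

```bash
python3 look.py side s4 200 120 330 220 6; python3 look.py top t4 190 100 290 200 6; python3 -c "
from blk import *
print(tb(arm.get_state()['ee_pos']))"
```

```text
[0.4812 0.2544 0.3381] [1.2702 0.6265 1.8081] 4.9833
[0.4811 0.2543 0.3361] [0.3711 0.454  0.8418] 5.0333
[-0.0302  0.    ]
```

View pics/s4.png

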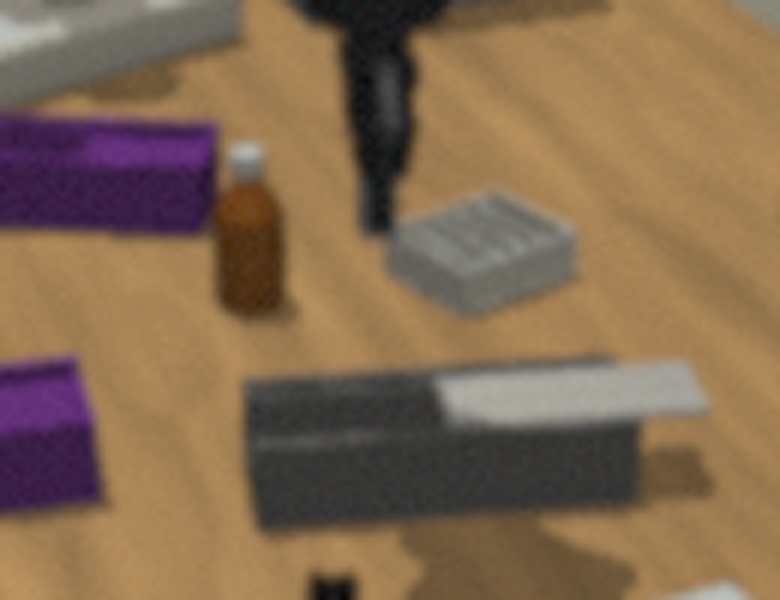

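View pics/t4.png

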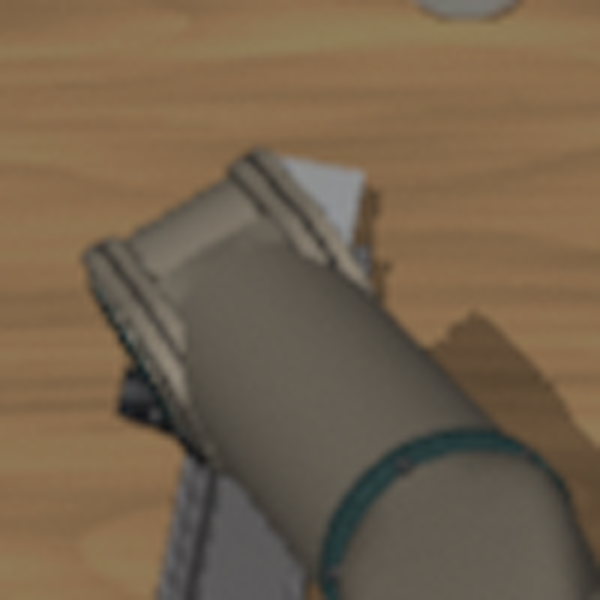

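```bash
python3 - <<'E'
from blk import *
from m import sub
s=cv2.imread("pics/s4_full.png")
b,c,ap=sub(s,262,172,330,200,120)
for p in ap: P=onz("side",p,.053);print(p,tb(P))
print(tb(onz("side",c,.053)))
p=onz("top",(190+(365.5)/6-.5,100+(172.5)/6-.5),.053);print("top",tb(p))
print(onz("side",c,.053))
E
```

```text
[316.9375 187.3125] [ 0.1537 -0.0245]
[312.9375 180.0625] [0.1525 0.0267]
[272.8125 183.3125] [0.0094 0.0226]
[281.5625 189.9375] [ 0.0317 -0.0259]
[0.0827 0.    ]
top [ 0.1555 -0.0266]
[0.5912 0.2297 0.053 ]
```

The plate centre is at block x≈81 mm with the front end at 155, an overhang of about 45 mm. I'll open and move above the overhang to grasp at block x≈132.

Call:
send_rows(commands=[[0, 0, 0, 0, -0.032, 0, 0.0854], [0, 0, 0, 0, -0.033, 0, 0.0854], [0, 0, 0, 0, -0.033, 0, 0.0854], [0, 0, 0, 0, -0.033, 0, 0.0854], [0, 0, 0, 0, -0.031, 0, 0.0854]])

```text
clock: 5.45
ee_pos: [0.6397, 0.2178, 0.3314]
tool_rot: [[-0.002, -0.976, 0.218], [-0.001, 0.218, 0.976], [-1.0, 0.002, -0.001]]
ft_force: [1.3, -0.5, 0.4]
finger_gap: 0.0606
```

Call:
send_rows(commands=[[0, 0, 0, 0.005, 0, 0, 0.0854], [0, 0, 0, 0.01, 0, 0, 0.0854], [0, 0, 0, 0.015, 0, 0, 0.0854], [0, 0, 0, 0.015, 0, 0, 0.0854], [0, 0, 0, 0.005, 0, 0, 0.0854]])

```text
clock: 5.87
ee_pos: [0.6362, 0.2188, 0.2789]
tool_rot: [[-0.007, -0.976, 0.216], [-0.001, 0.216, 0.976], [-1.0, 0.007, -0.003]]
ft_force: [-0.3, 0.6, -0.2]
finger_gap: 0.0856
```

```bash
python3 look.py side s5 230 100 360 200 6; python3 -c "
from blk import *
print(tb(arm.get_state()['ee_pos']))"
```

```text
[0.6364 0.2187 0.279 ] [-0.1792  0.5839 -1.0611] 5.9167
[ 0.1292 -0.0008]
```

View pics/s5.png

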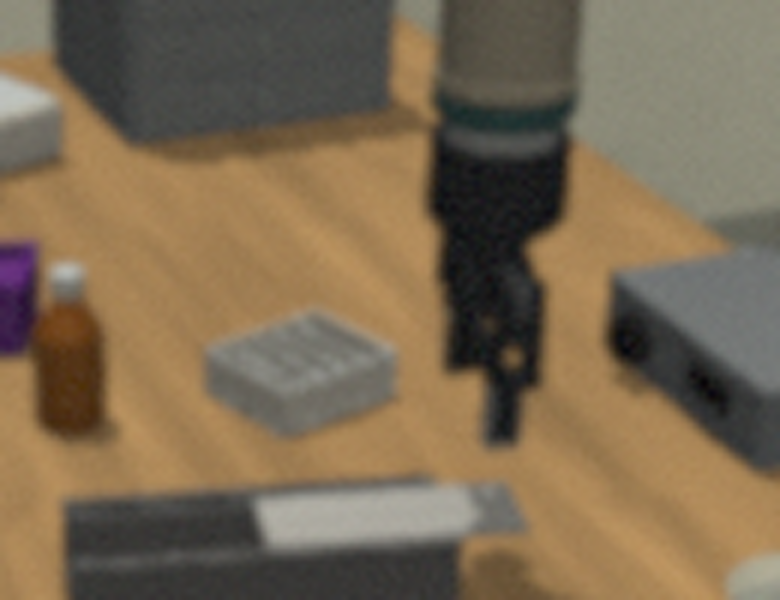

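The open fingers are above the overhanging end at crop (490,500). I'll descend 75 mm.

Call:
send_rows(commands=[[0, 0, 0, 0.015, -0.001, 0.0003, 0.0854], [0, 0, 0, 0.016, -0.001, 0.0003, 0.0854], [0, 0, 0, 0.016, -0.001, 0.0004, 0.0854], [0, 0, 0, 0.016, 0, 0, 0.0854], [0, 0, 0, 0.011, 0, 0, 0.0854]])

```text
clock: 6.33
ee_pos: [0.6411, 0.2189, 0.2074]
tool_rot: [[-0.002, -0.976, 0.217], [-0.0, 0.217, 0.976], [-1.0, 0.002, -0.001]]
ft_force: [0.1, -0.3, -1.1]
finger_gap: 0.0852
```

Call:
send_rows(commands=[[0, 0, 0, 0, 0, 0, 0.0854], [0, 0, 0, 0, 0, 0, 0.0854], [0, 0, 0, 0, 0, 0, 0.0854], [0, 0, 0, 0, 0, 0, 0.0854], [0, 0, 0, 0, 0, 0, 0.0854]])

```text
clock: 6.75
ee_pos: [0.6427, 0.2185, 0.2098]
tool_rot: [[0.002, -0.976, 0.218], [0.001, 0.218, 0.976], [-1.0, -0.002, 0.001]]
ft_force: [-0.3, 0.3, 0.5]
finger_gap: 0.0857
```

```bash
python3 look.py side s6 230 110 360 210 6; python3 -c "
from blk import *
s=arm.get_state();print(tb(s['ee_pos']),s['tool_rot'])"
```

```text
[0.6427 0.2184 0.2097] [-0.4308  0.1154  0.4437] 6.8
[0.1354 0.0002] [[ 0.0015 -0.9759  0.2181]
 [ 0.0006  0.2181  0.9759]
 [-1.     -0.0013  0.0009]]
```

View pics/s6.png

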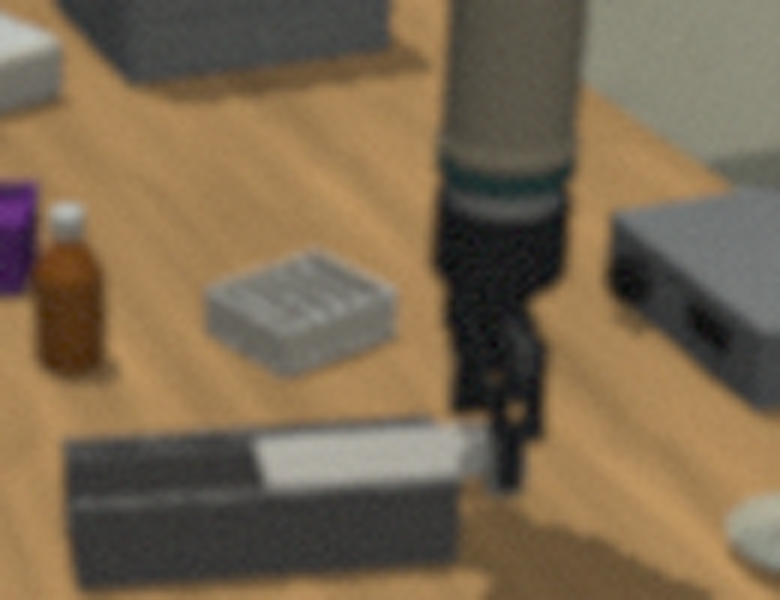

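The fingers straddle the overhang. I'll go down 6 mm and close firmly.

Call:
send_rows(commands=[[0, 0, 0, 0.003, 0.001, 0, 0.0854], [0, 0, 0, 0.003, 0.001, 0, 0.0854], [0, 0, 0, 0, 0, 0, 0.0854], [0, 0, 0, 0, 0, 0, 0.0854], [0, 0, 0, 0, 0, 0, 0.0854]])

```text
clock: 7.22
ee_pos: [0.6403, 0.2187, 0.2025]
tool_rot: [[-0.0, -0.976, 0.218], [-0.0, 0.218, 0.976], [-1.0, 0.0, -0.0]]
ft_force: [0.4, 0.5, 0.4]
finger_gap: 0.0857
```

Call:
send_rows(commands=[[0, 0, 0, 0, 0, 0, 0.05], [0, 0, 0, 0, 0, 0, 0.05], [0, 0, 0, 0, 0, 0, 0.04], [0, 0, 0, 0, 0, 0, 0.04], [0, 0, 0, 0, 0, 0, 0.04]], grip_force=65)

```text
clock: 7.63
ee_pos: [0.6405, 0.2188, 0.2031]
tool_rot: [[0.0, -0.976, 0.218], [0.0, 0.218, 0.976], [-1.0, -0.0, 0.0]]
ft_force: [-0.0, -0.1, 2.8]
finger_gap: 0.054
```

```bash
python3 look.py side s7 230 110 360 210 6; python3 -c "
from blk import *
s=arm.get_state();print(tb(s['ee_pos']),s['tool_rot'],s['finger_gap'])"
```

```text
[0.6405 0.2188 0.2031] [-0.5542 -0.1306  3.6475] 7.6833
[0.1332 0.0001] [[ 0.0004 -0.9759  0.218 ]
 [ 0.0002  0.218   0.9759]
 [-1.     -0.0003  0.0003]] 0.05399341224929905
```

View pics/s7.png

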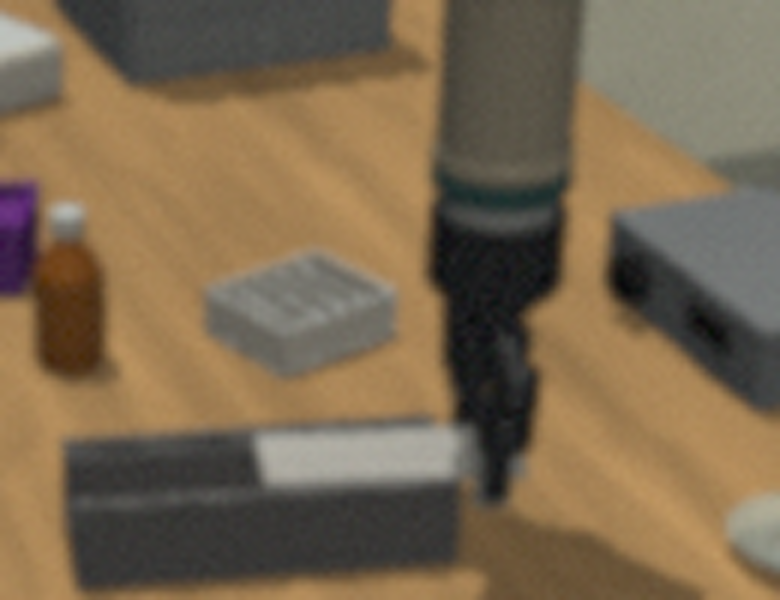

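The fingers stopped on the plate at 54 mm. I'll lift slowly.

Call:
send_rows(commands=[[0, 0, 0, -0.002, 0, 0, 0.04], [0, 0, 0, -0.005, 0, 0, 0.04], [0, 0, 0, -0.01, 0, 0, 0.04], [0, 0, 0, -0.015, 0, 0, 0.04], [0, 0, 0, -0.018, 0, 0, 0.04]])

```text
clock: 8.1
ee_pos: [0.6399, 0.2185, 0.2528]
tool_rot: [[-0.002, -0.976, 0.218], [-0.001, 0.218, 0.976], [-1.0, 0.002, -0.001]]
ft_force: [-0.5, 1.2, -0.3]
finger_gap: 0.0536
```

Call:
send_rows(commands=[[0, 0, 0, -0.02, 0, 0, 0.04], [0, 0, 0, -0.018, 0, 0, 0.04], [0, 0, 0, -0.012, 0, 0, 0.04], [0, 0, 0, 0, 0, 0, 0.04], [0, 0, 0, 0, 0, 0, 0.04]])

```text
clock: 8.52
ee_pos: [0.6404, 0.2187, 0.3034]
tool_rot: [[0.001, -0.976, 0.218], [0.0, 0.218, 0.976], [-1.0, -0.001, 0.001]]
ft_force: [0.2, 0.1, -1.1]
finger_gap: 0.0538
```

```bash
python3 look.py side s8 230 110 360 210 6; python3 look.py top t8 190 100 290 200 6;python3 -c "
from blk import *
s=arm.get_state();print(tb(s['ee_pos']),s['tool_rot'],s['finger_gap'])"
```

```text
[0.64   0.2186 0.3022] [ 0.5936  0.3078 -1.7542] 8.5667
[0.6398 0.2185 0.3016] [ 0.1012  0.0631 -1.0231] 8.6167
[ 0.1326 -0.0002] [[-0.002  -0.9759  0.218 ]
 [-0.0007  0.218   0.9759]
 [-1.      0.0018 -0.0011]] 0.05392819588682939
```

View pics/s8.png

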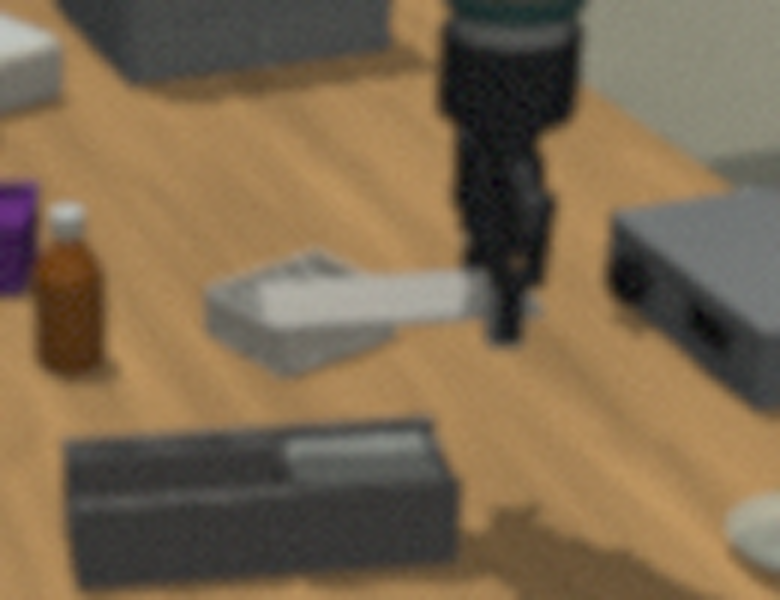

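View pics/t8.png

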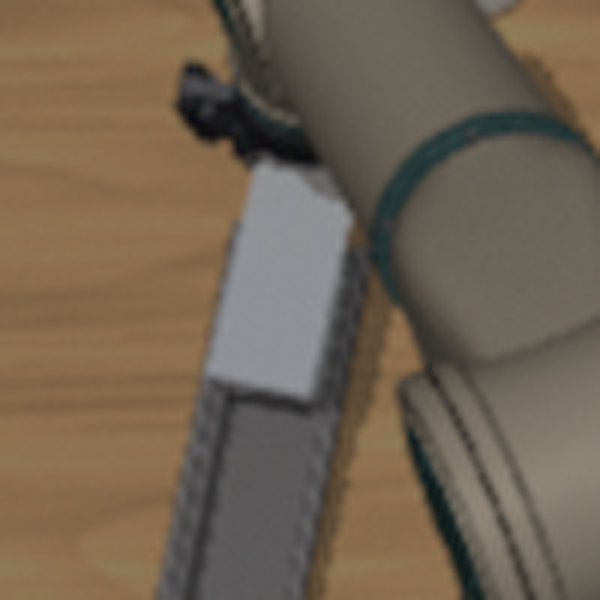

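The plate is lifted level and the thick plate is still in its recess. I'll check the plate's offset in the grip from the top view's rear corners, at crop (207,372) and (313,400).

```bash
python3 - <<'E'
from blk import *
t=[.6399,.2186,.302]
R=[]
for u in((207,373),(313,401)):
    p=onz("top",(190+(u[0]+.5)/6-.5,100+(u[1]+.5)/6-.5),.152);R.append(p[:2]);print(p,tb(p))
r=np.mean(R,0);c=r+.075*ex;print("centre",c,tb(c),"tcp",tb(t))
off=np.array(t[:2])-c;S=np.array([.551,-.019]);T=S+off;print(T, T-t[:2])
E
```

```text
[0.5225 0.2753 0.152 ] [0.0057 0.0295]
[0.5064 0.22   0.152 ] [ 0.002  -0.0279]
centre [0.5876 0.2313] [0.0789 0.0008] tcp [ 0.1326 -0.0002]
[ 0.6033 -0.0317] [-0.0366 -0.2503]
```

Call:
send_rows(commands=[[0, 0, 0, 0, 0, -0.006, 0.04], [0, 0, 0, 0, 0, -0.012, 0.04], [0, 0, 0, 0, 0, -0.018, 0.04], [0, 0, 0, 0, 0, -0.018, 0.04], [0, 0, 0, 0, 0, -0.018, 0.04]])

```text
clock: 9.03
ee_pos: [0.624, 0.1463, 0.3018]
tool_rot: [[-0.002, -0.976, 0.219], [-0.001, 0.219, 0.976], [-1.0, 0.001, -0.002]]
ft_force: [0.3, -0.2, 0.0]
finger_gap: 0.0536
```

Call:
send_rows(commands=[[0, 0, 0, 0, -0.002, -0.018, 0.04], [0, 0, 0, 0, -0.002, -0.018, 0.04], [0, 0, 0, 0, -0.002, -0.018, 0.04], [0, 0, 0, 0, -0.002, -0.018, 0.04], [0, 0, 0, 0, -0.002, -0.018, 0.04]])

```text
clock: 9.45
ee_pos: [0.614, 0.0561, 0.302]
tool_rot: [[-0.002, -0.976, 0.219], [-0.001, 0.219, 0.976], [-1.0, 0.001, -0.001]]
ft_force: [0.4, -0.9, 0.1]
finger_gap: 0.0534
```

Call:
send_rows(commands=[[0, 0, 0, 0, -0.002, -0.018, 0.04], [0, 0, 0, 0, -0.002, -0.018, 0.04], [0, 0, 0, 0, -0.002, -0.018, 0.04], [0, 0, 0, 0, -0.001, -0.018, 0.04], [0, 0, 0, 0, 0, -0.01, 0.04]])

```text
clock: 9.87
ee_pos: [0.6026, -0.0272, 0.3021]
tool_rot: [[-0.002, -0.975, 0.222], [-0.002, 0.222, 0.975], [-1.0, 0.001, -0.003]]
ft_force: [0.5, -0.5, -0.2]
finger_gap: 0.0538
```

Call:
send_rows(commands=[[0, 0, 0, 0, 0, -0.005, 0.04], [0, 0, 0, 0, 0, 0, 0.04], [0, 0, 0, 0, 0, 0, 0.04], [0, 0, 0, 0, 0, 0, 0.04], [0, 0, 0, 0, 0, 0, 0.04]])

```text
clock: 10.28
ee_pos: [0.6028, -0.0265, 0.3027]
tool_rot: [[0.0, -0.976, 0.216], [0.001, 0.216, 0.976], [-1.0, 0.0, 0.001]]
ft_force: [-0.2, 0.0, -0.4]
finger_gap: 0.0535
```

```bash
python3 look.py side s9 270 150 400 250 6; python3 look.py top t9 270 100 370 200 6;python3 -c "
from blk import *
s=arm.get_state();print(s['tool_rot'],s['finger_gap'])"
```

```text
[ 0.6028 -0.0267  0.3026] [-0.1014 -0.5068 -0.1225] 10.3333
[ 0.6028 -0.0269  0.3027] [ 0.4859 -0.3929 -0.7697] 10.3833
[[ 0.0001 -0.9763  0.2166]
 [ 0.0005  0.2166  0.9763]
 [-1.      0.      0.0005]] 0.05338549411139712
```

View pics/s9.png

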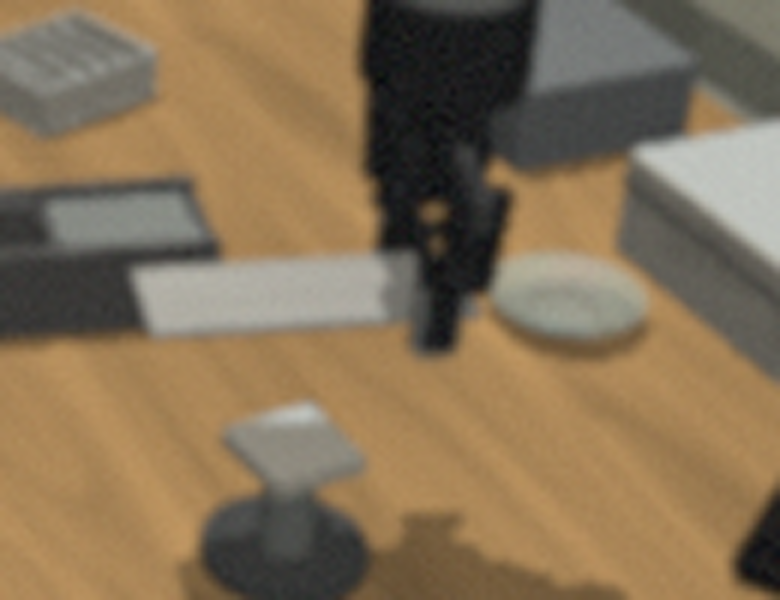

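View pics/t9.png

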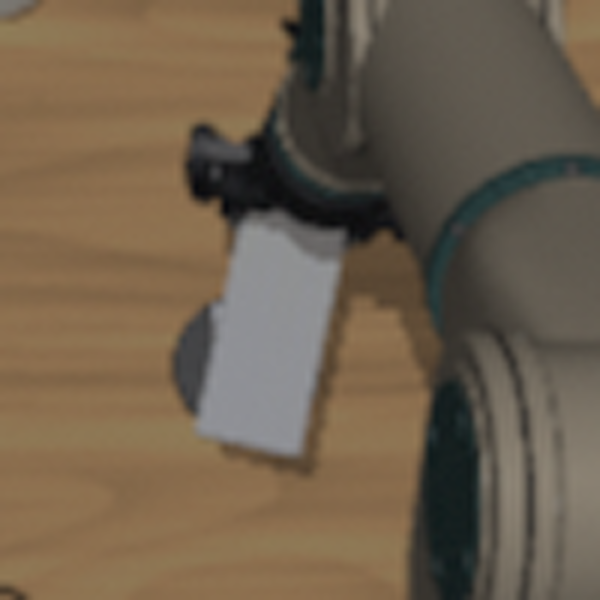

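The plate is over the pedestal. In the top view its rear corners are at crop (196,433) and (303,458).

```bash
python3 - <<'E'
from blk import *
R=[onz("top",(270+(u+.5)/6-.5,100+(v+.5)/6-.5),.152)[:2] for u,v in((196,433),(303,458))]
print(R);c=np.mean(R,0)+.075*ex;print("centre",c, "tcp-c",np.array([.6028,-.0268])-c)
d=np.array([.551,-.019])-c; print("need tool y,z",-d@ex,d@ey)
# side rear corners
R=[onz("side",(270+(u+.5)/6-.5,150+(v+.5)/6-.5),.152)[:2] for u,v in((130,268),(151,337))]
print(R,np.mean(R,0)+.075*ex)
E
```

```text
[array([0.4852, 0.0302]), array([ 0.4707, -0.0254])]
centre [ 0.5512 -0.0139] tcp-c [ 0.0516 -0.0129]
need tool y,z -0.0009425632030822719 -0.005001631384055085
[array([0.4857, 0.0304]), array([ 0.4706, -0.0269])] [ 0.5513 -0.0146]
```

The plate needs a 5 mm shift along -tool z. I'll apply it while descending 60 mm of the ~79 mm.

Call:
send_rows(commands=[[0, 0, 0, 0.005, 0, -0.001, 0.04], [0, 0, 0, 0.015, 0, -0.001, 0.04], [0, 0, 0, 0.018, 0, -0.001, 0.04], [0, 0, 0, 0.016, 0, -0.001, 0.04], [0, 0, 0, 0.006, 0, -0.0005, 0.04]])

```text
clock: 10.8
ee_pos: [0.6007, -0.0323, 0.2403]
tool_rot: [[-0.004, -0.976, 0.218], [-0.0, 0.218, 0.976], [-1.0, 0.004, -0.001]]
ft_force: [-0.2, 0.1, -1.2]
finger_gap: 0.0536
```

Call:
send_rows(commands=[[0, 0, 0, 0.004, 0, 0, 0.04], [0, 0, 0, 0.002, 0, 0, 0.04], [0, 0, 0, 0.002, 0, 0, 0.04], [0, 0, 0, 0, 0, 0, 0.04], [0, 0, 0, 0, 0, 0, 0.04]])

```text
clock: 11.22
ee_pos: [0.602, -0.0323, 0.2353]
tool_rot: [[0.001, -0.976, 0.218], [0.0, 0.218, 0.976], [-1.0, -0.001, 0.0]]
ft_force: [-0.1, -0.0, -0.9]
finger_gap: 0.0536
```

```bash
python3 look.py side s10 270 170 400 270 6; python3 look.py top t10 270 100 370 200 6;python3 -c "
from blk import *
s=arm.get_state();print(s['tool_rot'],s['finger_gap'])"
```

```text
[ 0.602  -0.0323  0.2353] [ 0.6546 -0.5539 -0.7146] 11.2667
[ 0.6019 -0.0323  0.2353] [ 0.2644  0.068  -0.2343] 11.3167
[[ 0.0011 -0.9759  0.218 ]
 [ 0.      0.218   0.9759]
 [-1.     -0.001   0.0002]] 0.053658813373294575
```

View pics/s10.png

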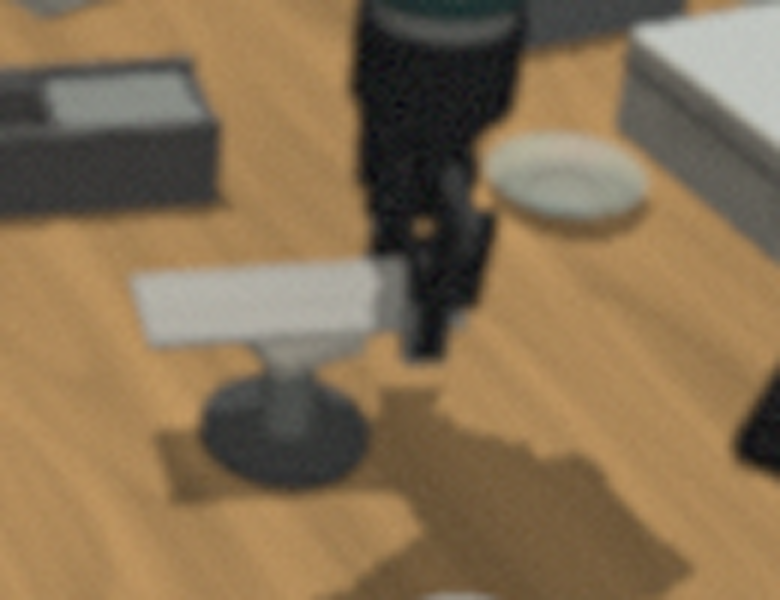

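View pics/t10.png

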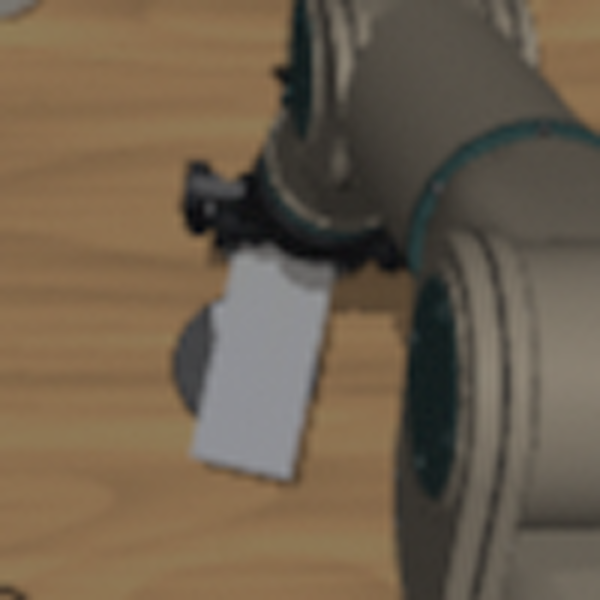

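```bash
python3 - <<'E'
from blk import *
R=[onz("top",(270+(u+.5)/6-.5,100+(v+.5)/6-.5),.085)[:2] for u,v in((190,457),(293,482))]
print(R,np.mean(R,0)+.075*ex)
R=[onz("side",(270+(u+.5)/6-.5,170+(v+.5)/6-.5),.085)[:2] for u,v in((131,277),(151,347))]
print(R,np.mean(R,0)+.075*ex)
E
```

```text
[array([0.4841, 0.0255]), array([ 0.469 , -0.0304])] [ 0.5497 -0.0188]
[array([0.4851, 0.0215]), array([ 0.4709, -0.0333])] [ 0.5512 -0.0223]
```

Call:
send_rows(commands=[[0, 0, 0, 0.002, 0, 0, 0.04], [0, 0, 0, 0.002, 0, 0, 0.04], [0, 0, 0, 0.002, 0, 0, 0.04], [0, 0, 0, 0.002, 0, 0, 0.04], [0, 0, 0, 0.001, 0, 0, 0.04]])

```text
clock: 11.73
ee_pos: [0.6015, -0.0324, 0.2253]
tool_rot: [[-0.001, -0.976, 0.218], [0.0, 0.218, 0.976], [-1.0, 0.001, -0.0]]
ft_force: [-0.6, 0.1, -0.5]
finger_gap: 0.0538
```

Call:
send_rows(commands=[[0, 0, 0, 0.001, 0, 0, 0.04], [0, 0, 0, 0.0005, 0, 0, 0.04], [0, 0, 0, 0.0005, 0, 0, 0.04], [0, 0, 0, 0, 0, 0, 0.04], [0, 0, 0, 0, 0, 0, 0.04]])

```text
clock: 12.15
ee_pos: [0.6016, -0.0324, 0.2237]
tool_rot: [[-0.0, -0.976, 0.218], [0.0, 0.218, 0.976], [-1.0, 0.0, 0.0]]
ft_force: [0.4, 0.2, -0.8]
finger_gap: 0.0536
```

The centring is within about 2 mm in both views. I'll creep down to contact.

Call:
send_rows(commands=[[0, 0, 0, 0.0005, 0, 0, 0.04], [0, 0, 0, 0.0003, 0, 0, 0.04], [0, 0, 0, 0, 0, 0, 0.04], [0, 0, 0, 0, 0, 0, 0.04], [0, 0, 0, 0, 0, 0, 0.04]])

```text
clock: 12.57
ee_pos: [0.6017, -0.0324, 0.2231]
tool_rot: [[0.0, -0.976, 0.218], [0.0, 0.218, 0.976], [-1.0, -0.0, 0.0]]
ft_force: [-1.2, 0.4, 3.9]
finger_gap: 0.0538
```

Call:
send_rows(commands=[[0, 0, 0, 0.0005, 0, 0, 0.04], [0, 0, 0, 0, 0, 0, 0.04], [0, 0, 0, 0, 0, 0, 0.04], [0, 0, 0, 0, 0, 0, 0.04], [0, 0, 0, 0, 0, 0, 0.04]])

```text
clock: 12.98
ee_pos: [0.6017, -0.0324, 0.2228]
tool_rot: [[0.0, -0.976, 0.218], [0.0, 0.218, 0.976], [-1.0, -0.0, 0.0]]
ft_force: [-1.3, -0.5, 5.7]
finger_gap: 0.0537
```

```bash
python3 look.py side s11 270 170 400 270 6; python3 -c "
from blk import *
s=arm.get_state();print(s['ft_torque'],s['ft_force'],s['ee_pos'])"
```

```text
[ 0.6017 -0.0324  0.2228] [-1.0445 -0.6795  5.409 ] 13.0333
[-0.035   0.4026  0.0039] [-1.0445 -0.6795  5.409 ] [ 0.6017 -0.0324  0.2228]
```

View pics/s11.png

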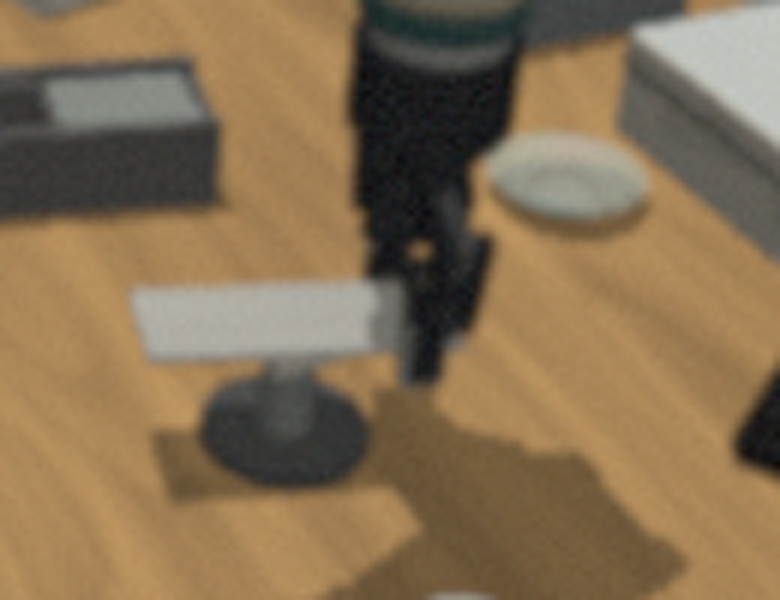

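There is contact with about 5 N of support and the plate is level. I'll release.

Call:
send_rows(commands=[[0, 0, 0, 0, 0, 0, 0.06], [0, 0, 0, 0, 0, 0, 0.07], [0, 0, 0, 0, 0, 0, 0.08], [0, 0, 0, 0, 0, 0, 0.08], [0, 0, 0, 0, 0, 0, 0.08]])

```text
clock: 13.45
ee_pos: [0.6016, -0.0324, 0.2222]
tool_rot: [[-0.0, -0.976, 0.218], [0.0, 0.218, 0.976], [-1.0, 0.0, -0.0]]
ft_force: [1.3, -0.4, 0.7]
finger_gap: 0.0795
```

```bash
python3 look.py side s12 270 170 400 270 6; python3 -c "
from blk import *
s=arm.get_state();print(s['ft_force'],s['finger_gap'])"
```

```text
[ 0.6017 -0.0324  0.2222] [ 0.1637 -0.4316  0.1388] 13.5
[ 0.1637 -0.4316  0.1388] 0.08013747178190776
```

View pics/s12.png

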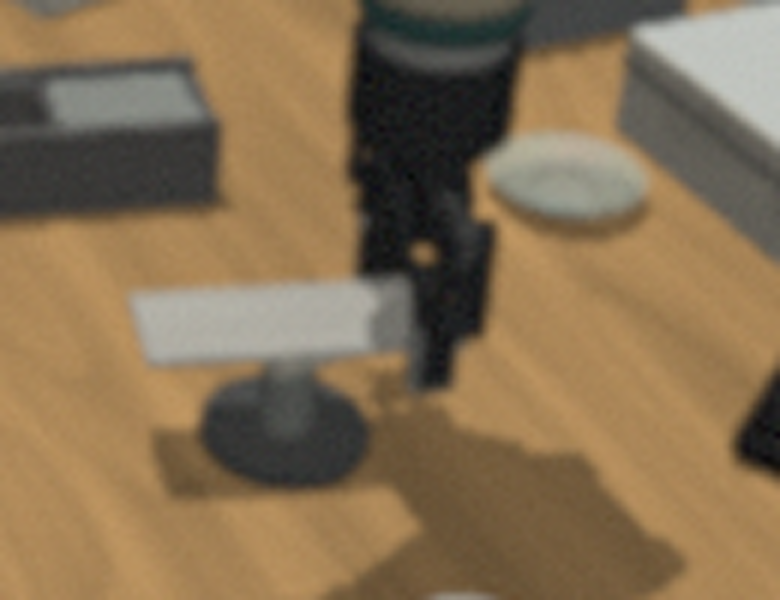

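The plate is released and rests on the pedestal, and the fingers are clear on both sides. I'll retreat straight up, then check.

Call:
send_rows(commands=[[0, 0, 0, -0.005, 0, 0, 0.08], [0, 0, 0, -0.01, 0, 0, 0.08], [0, 0, 0, -0.015, 0, 0, 0.08], [0, 0, 0, -0.02, 0, 0, 0.08], [0, 0, 0, -0.025, 0, 0, 0.08]])

```text
clock: 13.92
ee_pos: [0.6012, -0.0324, 0.298]
tool_rot: [[-0.002, -0.976, 0.218], [0.0, 0.218, 0.976], [-1.0, 0.002, -0.0]]
ft_force: [0.5, -0.4, -0.1]
finger_gap: 0.0799
```

Call:
send_rows(commands=[[0, 0, 0, -0.025, -0.02, 0, 0.08], [0, 0, 0, -0.015, -0.025, 0, 0.08], [0, 0, 0, 0, -0.025, 0, 0.08], [0, 0, 0, 0, -0.02, 0, 0.08], [0, 0, 0, 0, -0.01, 0, 0.08]])

```text
clock: 14.33
ee_pos: [0.7013, -0.055, 0.3393]
tool_rot: [[0.004, -0.976, 0.219], [-0.001, 0.219, 0.976], [-1.0, -0.004, 0.0]]
ft_force: [-0.7, -0.5, -0.3]
finger_gap: 0.0799
```

Call:
send_rows(commands=[[0, 0, 0, 0, 0, 0, 0.08], [0, 0, 0, 0, 0, 0, 0.08], [0, 0, 0, 0, 0, 0, 0.08], [0, 0, 0, 0, 0, 0, 0.08], [0, 0, 0, 0, 0, 0, 0.08]])

```text
clock: 14.75
ee_pos: [0.6986, -0.0539, 0.3377]
tool_rot: [[-0.001, -0.976, 0.218], [0.0, 0.218, 0.976], [-1.0, 0.001, 0.0]]
ft_force: [0.3, 0.0, 0.3]
finger_gap: 0.0798
```

```bash
python3 look.py side s13 270 150 400 250 6; python3 look.py top t13 220 100 350 200 6; python3 - <<'E'
from blk import *
from m import sub
for n,box,th in(("side",(285,190,345,236),125),("top",(292,128,330,190),110)):
    b,c,ap=sub(cv2.imread(f"pics/{'s' if n=='side' else 't'}13_full.png"),*box,th)
    print(n,c,onz(n,c,.073));print(ap,np.array([onz(n,p,.073)[:2] for p in ap]))
E
```

```text
[ 0.6988 -0.0539  0.3377] [-0.7746  0.219   0.0859] 14.8
[ 0.6989 -0.054   0.3376] [-0.7298  0.6126  0.5613] 14.85
side [318.2141 223.0479] [ 0.5491 -0.0221  0.073 ]
[[344.4375 227.1875]
 [340.9375 216.1875]
 [291.6875 219.9375]
 [295.1875 230.0625]] [[ 0.6085 -0.0648]
 [ 0.6269 -0.014 ]
 [ 0.4847  0.0176]
 [ 0.4741 -0.0302]]
top [313.5765 156.5962] [ 0.5498 -0.0195  0.073 ]
[[310.9375 133.4375]
 [300.9375 175.1875]
 [316.4375 179.6875]
 [326.3125 137.6875]] [[ 0.6288 -0.0138]
 [ 0.488   0.0249]
 [ 0.4718 -0.0258]
 [ 0.6132 -0.0647]]
```

View pics/s13.png

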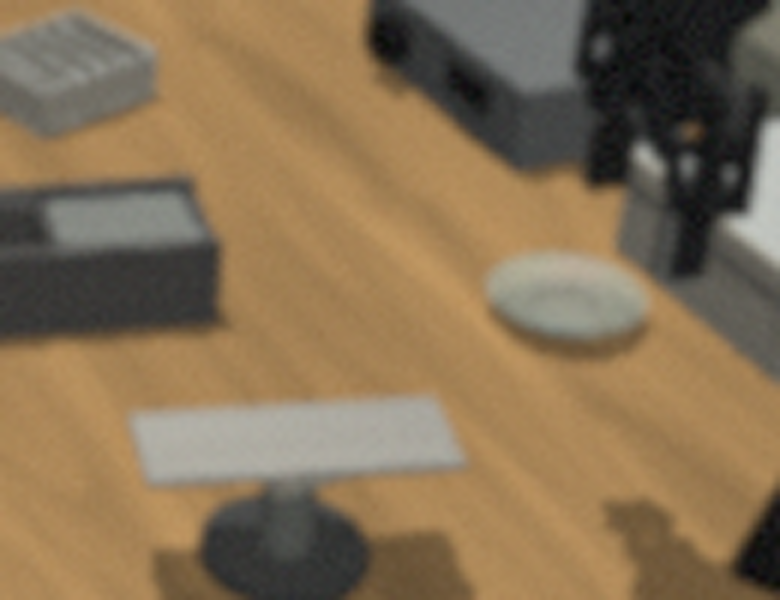

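View pics/t13.png

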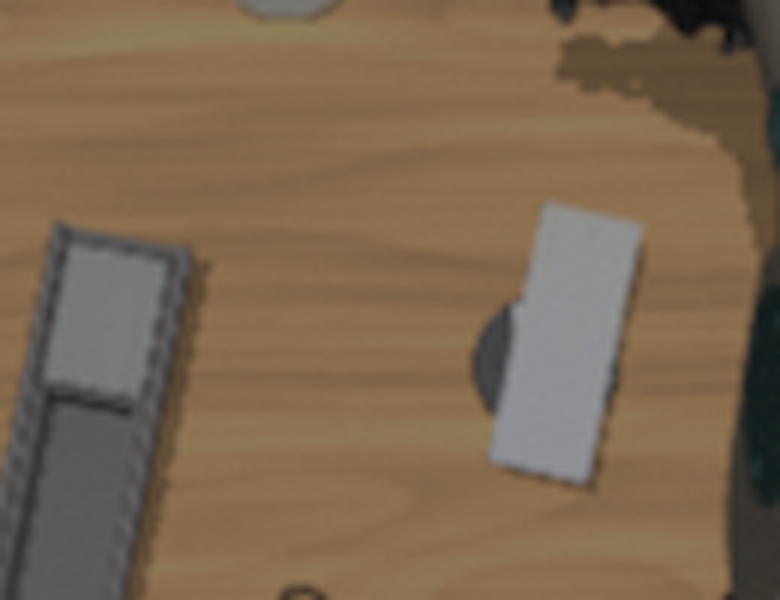

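The plate lies flat on the square pedestal, at (0.550,-0.0195) in the top view and (0.549,-0.022) in the side view. The target is (0.551,-0.019). The thick plate is in its recess at the front of the block, and the arm is clear and at rest.

```bash
python3 -c "
from workcell import arm
print(arm.hand_in())"
```

```text
the job is handed in; nothing more can be done
None
```

The thin plate is lying flat on the square pedestal, and I handed the job in at about 15 s of the 54 s allowed. No verdict was reported.

- **Push and pinch:** I pushed the plate with closed fingertips in the channel until it stuck out about 45 mm. I then pinched it by its long edges at 65 N and lifted it level.
- **Placing:** I lowered it until the pedestal carried about 5 N, released it and backed the arm clear.
- **Last checks:** The plate centre measured about 1 mm from the pedestal centre in the top view and about 4 mm in the side view. That disagreement is small next to the 18 mm limit.
- **Thick plate:** It is still seated in its recess by eye in both views. I did not measure how far it moved.
- **Forces:** Every wrist force reading stayed under 10 N.

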